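# Fingertip contact print on three agar plates

## Task

Take the hygiene print of the gripper's fingertips: with the fingertips, lightly touch the middle of the agar in each of the three open culture dishes and rest there for about a second, first the red blood agar, then the blue-green agar, and last the amber agar, because that one contains an inhibitor. The agar must not be dug into, and nothing is picked up: the dishes, their lids and everything else on the bench stay where they stand.

Things in the scene. Friction and masses are not known exactly. Their poses are not given: they have to be found in the camera images.
- dish_red: Loose, light (about 40 g) open culture dish of clear plastic, 90 mm across and 15 mm high, that holds the blood-red agar; its lid lies beside it. Origin: centre of its underside, on the bench; z up. The wall is 2 mm thick, 86 mm across inside.
- agar_red_mid (a point): Middle of the flat top face of the blood-red agar in its dish (untouched): 84 mm across, 6 mm deep, its face 8 mm above the bench and 7 mm below the dish's rim. Set agar is springy: the face gives 1 mm for every 4 N or so and comes back when let go. A light touch dents it by 0.5 to 2.5 mm; at 3.5 mm (14 N) it is dug into and spoilt. Come down at about 15 mm/s and stop at the first 2 to 5 N.
- agar_red (a joint): How deep the face of the blood-red agar is dented, in m: 0 untouched, growing as it is pressed.
- dish_green: Loose, light (about 40 g) open culture dish of clear plastic, 90 mm across and 15 mm high, that holds the blue-green agar; its lid lies beside it. Origin: centre of its underside, on the bench; z up. The wall is 2 mm thick, 86 mm across inside.
- agar_green_mid (a point): Middle of the flat top face of the blue-green agar in its dish (untouched): 84 mm across, 6 mm deep, its face 8 mm above the bench and 7 mm below the dish's rim. Set agar is springy: the face gives 1 mm for every 4 N or so and comes back when let go. A light touch dents it by 0.5 to 2.5 mm; at 3.5 mm (14 N) it is dug into and spoilt. Come down at about 15 mm/s and stop at the first 2 to 5 N.
- agar_green (a joint): How deep the face of the blue-green agar is dented, in m: 0 untouched, growing as it is pressed.
- dish_amber: Loose, light (about 40 g) open culture dish of clear plastic, 90 mm across and 15 mm high, that holds the amber-yellow agar; its lid lies beside it. Origin: centre of its underside, on the bench; z up. The wall is 2 mm thick, 86 mm across inside.
- agar_amber_mid (a point): Middle of the flat top face of the amber-yellow agar in its dish (untouched): 84 mm across, 6 mm deep, its face 8 mm above the bench and 7 mm below the dish's rim. Set agar is springy: the face gives 1 mm for every 4 N or so and comes back when let go. A light touch dents it by 0.5 to 2.5 mm; at 3.5 mm (14 N) it is dug into and spoilt. Come down at about 15 mm/s and stop at the first 2 to 5 N.
- agar_amber (a joint): How deep the face of the amber-yellow agar is dented, in m: 0 untouched, growing as it is pressed.
- lid_red: Loose translucent lid of the blood-red dish, lying beside it on the bench, on the far side from the robot: a disc 95 mm across, 9 mm high. Origin: centre of its underside. To be left alone.
- lid_green: Loose translucent lid of the blue-green dish, lying beside it on the bench, on the far side from the robot: a disc 95 mm across, 9 mm high. Origin: centre of its underside. To be left alone.
- lid_amber: Loose translucent lid of the amber-yellow dish, lying beside it on the bench, on the far side from the robot: a disc 95 mm across, 9 mm high. Origin: centre of its underside. To be left alone.
- bottle_a: Blood-culture bottle of brown glass, blue cap, standing: 37 mm across, 122 mm high. Loose; origin: centre of its underside. To be left alone.
- bottle_b: Blood-culture bottle of brown glass, orange cap, standing: 37 mm across, 122 mm high. Loose; origin: centre of its underside. To be left alone.
- specimen_jar: Specimen jar with red screw cap, standing: 60 mm across, 70 mm high. Loose; origin: centre of its underside. To be left alone.
- marker_pen: White marker pen with blue cap, lying on the bench to the robot's right: 142 mm long (along its x), 16 mm thick. Loose; origin: centre of its underside. To be left alone.
- spray_bottle: White disinfectant spray bottle with blue trigger head, standing: 68 mm across, 202 mm high. Loose; origin: centre of its underside. To be left alone.
Mind the look-alikes: they are no part of the job. Leave any black look-alike of the dish_amber alone. What is shaped like the dish_red but pink is not meant.

How it is judged:
By the outcome, as a careful person would: the job done as asked, in the order asked, and still so for the second after the job is handed in, with the robot touching nothing.
It also fails if it takes over 56 s, if anything falls off the work surface, if the arm or the gripper's body presses on something with over 40 N, if the wrist force passes 120 N, or if a joint passes its speed limit or range.

## Robot

A 6-joint arm with a two-finger parallel gripper is mounted at the origin on the work surface. World frame = base frame: x ahead of the robot, y to its left, z up, the work surface at z = 0. Lengths are in m, angles in rad, forces in N, time in s.
With the tool pointing down it reaches from about 0.325 to 1 m from the base axis. Payload 5.1 kg.
Tool frame: the origin (TCP) lies midway between the tips of the shut fingers; the grasp point (between the pads) lies 19 mm behind it; z points along the fingers, y is the direction in which the jaws open and shut (so a half turn about z gives the same grasp; the last joint's range is limited). The gripper opens to 85 mm and grips with 20 to 120 N. Pads are 22 mm wide; open, the fingers measure 114 mm over their backs; the gripper's body (76 mm by 85 mm) begins 54 mm behind the grasp point. The pads swing forward as they close: fully open they stand 13 mm farther back than shut.
Start: joints at [1.045, 0.124, 1.65, -0, 1.367, -0.083], TCP at [0.279, 0.587, 0.231] pointing down, gripper open.
Joint ranges: [-2.61, 2.61], [-1.02, 2.33], [0.03, 2.71], [-1.35, 4.49], [0.32, 2.68], [-2.91, 2.91]. Speed limits (rad/s): [2.57, 2.57, 3.14, 3.14, 3.14, 3.14].

## Interface

Orientations are given as a unit quaternion [w, x, y, z].
In Python, from plant import robot, inverse_kinematics, eyes, monitor gives the robot as it stands. Calls block until the motion is done:
- robot.reach(position, orientation): joint-space move of the TCP to a pose.
- robot.move_straight(position, frame=None, max_speed=0.15): straight line of the TCP; frame=None keeps the orientation; max_speed is the mean speed in m/s.
- robot.move_joints(angles): joint-space move.
- robot.command_gripper(opening): finger opening in m; the grip force is fixed at half the most; returns when the fingers have stopped.
- robot.hold(seconds).
- inverse_kinematics(position, orientation): joint angles nearest the present ones, or None.
- eyes.snapshot(name): name is "scene" or "top" or "wrist"; returns the picture (400x640x3 uint8, blue, green, red); there is no depth.
- eyes.get_calibration(name): a dict with "intrinsics" (3x3 intrinsics, pixels), "xyz" and "orientation" of the camera in the world. Camera axes: x right, y up, looking along -z (the intrinsics and any distortion apply to the point x, -y, -z); pixel columns grow to the right and rows downward; lengths in m; the calibration is good to about 2 mm. The wrist camera is an equidistant fisheye: a pixel r from the principal point sees the ray r / f radians off the axis. A picture is of the moment at which its call begins: read the wrist's pose just before it. get_calibration takes no time and is no camera call; for the wrist camera it gives the pose at the moment of the call.
A pose or a line that the arm cannot do raises robot.PlanningError and nothing moves.
- robot.hand_in(): hands the job in, once; it reports no verdict.
Readings, each from a call of its own:
- monitor.current_clock(): time.
- monitor.current_qpos(): joint angles.
- monitor.current_joint_velocities(): joint speeds.
- monitor.current_effort(): joint torques, N m.
- monitor.current_tool_pos(): TCP position.
- monitor.current_orientation(): TCP orientation.
- monitor.current_force(): force on the tool from outside, world axes, zero at the start.
- monitor.current_torque(): the same for the moment, N m.
- monitor.current_finger_gap(): finger opening in m.
Only numpy, scipy, OpenCV 4.12 (cv2) and the standard library are available. Lean on these libraries where they do the work, as an engineer would, in place of code of your own. Each camera call takes 0.05 s, during which the arm holds its last target. There are 200 camera calls.

## Working session

There is one attempt and no reset: what is moved stays moved. The work goes in short steps, each a Python script; the robot and the scene stay as the last script left them, time stands still between calls to the robot, and variables do not carry over. Pictures are saved under pics/ and viewed, about 8 in all and at most 12, crops included, and the job is handed in when it is done.

```bash
mkdir -p pics; ls
python3 - <<'E'
from plant import robot, inverse_kinematics, eyes, monitor
import cv2
for n in("scene","top"):
    cv2.imwrite(f"pics/{n}0.png",eyes.snapshot(n)); print(n,eyes.get_calibration(n))
print(monitor.current_clock(),monitor.current_orientation(),monitor.current_finger_gap(),monitor.current_force())
E
```

```text
pics
scene {'intrinsics': array([[409.65495715,   0.        , 326.00051514],
       [  0.        , 409.65495715, 197.05541902],
       [  0.        ,   0.        ,   1.        ]]), 'xyz': array([ 1.18769427, -0.48008629,  0.78794746]), 'orientation': array([0.82119703, 0.35175272, 0.18198536, 0.41083669])}
top {'intrinsics': array([[392.16936905,   0.        , 318.57781775],
       [  0.        , 392.16936905, 201.31881337],
       [  0.        ,   0.        ,   1.        ]]), 'xyz': array([ 0.43984487, -0.01969331,  1.35737385]), 'orientation': array([-0.69757755, -0.0239534 ,  0.03201941,  0.71539258])}
0.1 [-2.81044546e-04  2.19602403e-01  9.75588996e-01 -9.04017884e-04] 0.08546035817106838 [-0.22851846  0.11124708 -0.14214317]
```

View pics/top0.png

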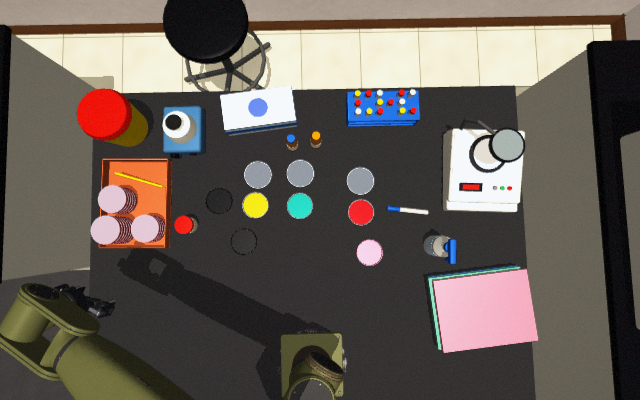

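View pics/scene0.png

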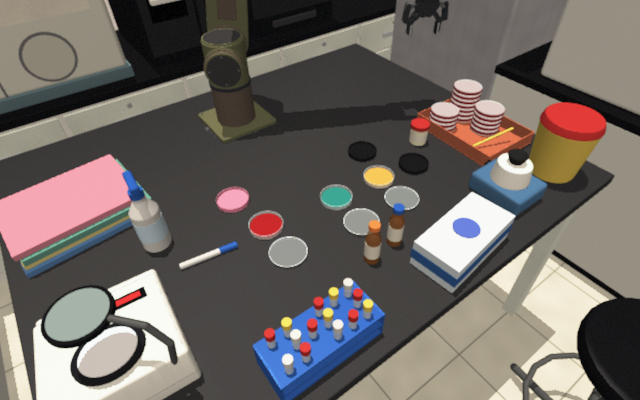

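The top view shows red agar at (361,212), green at (300,206) and amber at (255,205). The decoys are pink at (370,252) and black at (219,200) and (244,241). The scene view shows red at (266,224), green at (336,196) and amber at (379,177). Next I'll locate the three dishes in both views.

```bash
cat > h.py <<'E'
import cv2, numpy as np
from scipy.spatial.transform import Rotation as R
SEED={"top":dict(red=(361,212),green=(300,206),amber=(255,205)),"scene":dict(red=(266,224),green=(336,196),amber=(379,177))}
def ray(c,uv,fish=False):
    K=c["intrinsics"]; p=np.array([(uv[0]-K[0,2])/K[0,0],(uv[1]-K[1,2])/K[1,1]])
    if fish:
        t=np.linalg.norm(p); p3=np.r_[p/max(t,1e-9)*np.sin(t),np.cos(t)]
    else: p3=np.r_[p,1]
    w,x,y,z=c["orientation"]
    return R.from_quat([x,y,z,w]).apply(p3*[1,-1,-1])
def onplane(c,uv,z,fish=False):
    d=ray(c,uv,fish); return c["xyz"]+d*(z-c["xyz"][2])/d[2]
HUE=dict(red=0,green=85,amber=27)
def mask(im,name):
    h=cv2.cvtColor(im,cv2.COLOR_BGR2HSV).astype(int)
    dh=np.abs((h[...,0]-HUE[name]+90)%180-90)
    return ((dh<9)&(h[...,1]>110)&(h[...,2]>60)).astype(np.uint8)
def locate(im,c,name,seed=None,fish=False,z=.008):
    n,l,s,ce=cv2.connectedComponentsWithStats(mask(im,name))
    ok=[i for i in range(1,n) if s[i,4]>100]
    i=min(ok,key=lambda i:np.hypot(*(ce[i]-seed)))
    cn=cv2.findContours((l==i).astype(np.uint8),cv2.RETR_EXTERNAL,cv2.CHAIN_APPROX_NONE)[0][0][:,0]
    P=np.array([onplane(c,q,z,fish)[:2] for q in cn])
    (x,y),r=cv2.minEnclosingCircle((P*1000).astype(np.float32))
    e=cv2.fitEllipse((P*1000).astype(np.float32))
    return ce[i].round(1),np.round(e[0],1),np.round(e[1],1),np.round([x,y,2*r],1), onplane(c,ce[i],z,fish).round(4)
E
python3 - <<'E'
from h import *; from plant import eyes
for n in SEED:
    im=cv2.imread(f"pics/{n}0.png"); c=eyes.get_calibration(n)
    for k,s in SEED[n].items(): print(n,k,*locate(im,c,k,s))
E
```

```text
top red [360.4 212. ] [ 506.4 -179.7] [82.  83.1] [ 506.5 -179.5   85.5] [ 0.5063 -0.1796  0.008 ]
top green [299.4 205.6] [533.6  29.9] [81.2 81.3] [533.6  29.9  84.3] [0.5335 0.0299 0.008 ]
top amber [255.  204.9] [539.9 182.6] [82.1 82.9] [539.6 182.6  85.6] [0.5398 0.1826 0.008 ]
scene red [265.4 224. ] [ 505.6 -179.2] [76.1 81.4] [ 505.5 -179.4   83.4] [ 0.5063 -0.1798  0.008 ]
scene green [335.7 196. ] [531.9  31. ] [70.8 78.7] [532.1  30.8  80.1] [0.5326 0.0305 0.008 ]
scene amber [378.3 176. ] [539.2 182.6] [73.3 79.4] [539.8 182.   80.6] [0.5399 0.1821 0.008 ]
```

Both views agree to about 1 mm, and the diameters come out near 84 mm. Now I'll shut the gripper and go above red.

```bash
cat >> h.py <<'E'
POS=dict(red=(.5062,-.1797),green=(.5332,.0303),amber=(.5398,.1825))
Q=[0,0.2196,0.9756,0]
def touch(name):
    from plant import robot,monitor
    x,y=POS[name]
    robot.move_straight([x,y,.025],max_speed=.1); robot.hold(.2)
    f0=np.mean([monitor.current_force() for _ in range(5)],0); z=.025; log=[]
    while z>.0062:
        z-=.0015 if z>.0105 else .0005
        robot.move_straight([x,y,z],max_speed=.015)
        f=monitor.current_force()-f0; log.append((round(z,4),round(monitor.current_tool_pos()[2],4),round(f[2],2)))
        if f[2]>3: break
    print(name,monitor.current_clock(),log[-7:],f.round(2))
    for _ in range(4):
        robot.hold(.3); print((monitor.current_force()-f0).round(2),monitor.current_tool_pos().round(4))
    robot.move_straight([x,y,.03],max_speed=.03)
    robot.move_straight([x,y,.12],max_speed=.15)
    print("up",monitor.current_clock(),(monitor.current_force()-f0).round(2))
E
python3 - <<'E'
from h import *; from plant import *
from plant import robot,monitor,eyes
robot.command_gripper(0); print(monitor.current_clock(),monitor.current_finger_gap())
x,y=POS["red"]
robot.reach([x,y,.2],Q); robot.move_straight([x,y,.12],max_speed=.15)
print(monitor.current_clock(),monitor.current_tool_pos(),monitor.current_orientation(),monitor.current_qpos(),monitor.current_force())
c=eyes.get_calibration("wrist"); im=eyes.snapshot("wrist"); cv2.imwrite("pics/w0.png",im)
print(c)
for s in [(320,200)]: print(*locate(im,c,"red",s,True))
E
```

```text
0.8667 -4.472419706953389e-05
4.3667 [ 0.50674778 -0.17978429  0.12065774] [ 4.84076078e-04  2.19466530e-01  9.75619905e-01 -9.21493147e-05] [-4.40793932e-01 -2.80877052e-02  2.00154655e+00  3.36614931e-05
  1.16714876e+00 -1.56906814e+00] [ 0.47660026 -0.09980165  0.19777052]
{'intrinsics': array([[309.70691629,   0.        , 325.70235884],
       [  0.        , 309.70691629, 195.08660788],
       [  0.        ,   0.        ,   1.        ]]), 'xyz': array([ 0.4359007 , -0.14702765,  0.26330311]), 'orientation': array([ 0.83457175, -0.13212835, -0.08275355,  0.5283786 ])}
[325.6 189.1] [ 507.2 -181.3] [83.3 84. ] [ 507.4 -181.1   85.4] [ 0.5055 -0.1805  0.008 ]
```

View pics/w0.png

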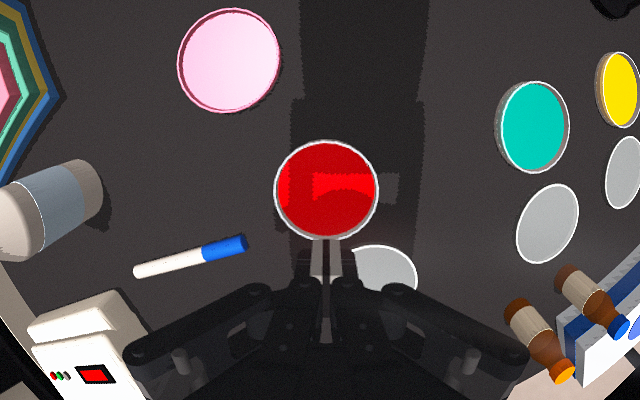

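The wrist view shows red agar centred at (326,189), with the shut fingertips at (326,240) hovering above its far side because of parallax. This third measurement agrees within 1.5 mm, so I'll touch red.

Run:
```python
from h import *; touch("red")
```

```text
red 9.7167 [(0.01, np.float64(0.0098), np.float64(0.66)), (0.0095, np.float64(0.0095), np.float64(1.22)), (0.009, np.float64(0.009), np.float64(1.18)), (0.0085, np.float64(0.0084), np.float64(1.62)), (0.008, np.float64(0.008), np.float64(0.51)), (0.0075, np.float64(0.0077), np.float64(2.66)), (0.007, np.float64(0.0072), np.float64(3.51))] [-0.82  0.5   3.51]
[-0.88  0.8   4.73] [ 0.5063 -0.1798  0.0071]
[-0.35  0.52  5.35] [ 0.5063 -0.1797  0.0071]
[-0.18 -0.02  4.53] [ 0.5063 -0.1797  0.0071]
[-0.83  0.04  4.71] [ 0.5063 -0.1797  0.0071]
up 12.5833 [0.54 0.33 0.37]
```

Red was pressed at about 4.8 N, roughly 1.2 mm, for 1.2 s. Green and amber are next, followed by a check of the dish positions.

Run:
```python
from h import *; from plant import robot,monitor,eyes
for n in ("green","amber"):
    x,y=POS[n]; robot.reach([x,y,.12],Q); touch(n)
robot.reach([.35,.45,.25],Q); print(monitor.current_clock())
for n in SEED:
    im=eyes.snapshot(n); c=eyes.get_calibration(n); cv2.imwrite(f"pics/{n}1.png",im)
    for k,s in SEED[n].items(): print(n,k,*locate(im,c,k,s)[:2])
    d=cv2.absdiff(im,cv2.imread(f"pics/{n}0.png")); cv2.imwrite(f"pics/{n}d.png",np.vstack([im,d])[::1])
```

```text
green 18.9917 [(0.0095, np.float64(0.0095), np.float64(-0.99)), (0.009, np.float64(0.0089), np.float64(0.21)), (0.0085, np.float64(0.0084), np.float64(-0.03)), (0.008, np.float64(0.008), np.float64(-0.42)), (0.0075, np.float64(0.0077), np.float64(0.98)), (0.007, np.float64(0.0072), np.float64(2.84)), (0.0065, np.float64(0.0067), np.float64(3.54))] [-1.07 -0.12  3.54]
[-1.48 -0.4   4.58] [0.5333 0.0303 0.0067]
[-1.45 -0.36  3.74] [0.5333 0.0303 0.0067]
[-1.15 -1.3   3.88] [0.5333 0.0303 0.0067]
[-1.14  0.17  4.53] [0.5333 0.0303 0.0067]
up 21.875 [-0.03 -1.31 -0.65]
amber 28.0833 [(0.0095, np.float64(0.0095), np.float64(-0.25)), (0.009, np.float64(0.009), np.float64(-0.35)), (0.0085, np.float64(0.0085), np.float64(0.19)), (0.008, np.float64(0.008), np.float64(0.16)), (0.0075, np.float64(0.0076), np.float64(0.31)), (0.007, np.float64(0.0072), np.float64(2.98)), (0.0065, np.float64(0.0068), np.float64(5.68))] [-3.53  0.41  5.68]
[-2.34  0.73  5.03] [0.5399 0.1826 0.0067]
[-1.89  0.9   5.54] [0.5399 0.1825 0.0067]
[-1.35  1.08  4.98] [0.5399 0.1825 0.0067]
[-2.54  0.12  4.53] [0.5399 0.1825 0.0067]
up 30.9667 [-0.27 -0.42 -0.03]
32.2917
top red [360.4 212. ] [ 506.4 -179.7]
top green [299.5 205.6] [533.7  29.8]
top amber [255.  204.9] [539.9 182.6]
scene red [265.4 224. ] [ 505.7 -179.2]
scene green [335.7 196. ] [531.9  31. ]
scene amber [378.3 176. ] [539.2 182.6]
```

```bash
python3 -c "
from plant import robot,monitor
robot.hand_in(); print(monitor.current_clock())"
```

```text
the job is handed in; nothing more can be done
the job is handed in; nothing more can be done
```

View pics/scene1.png

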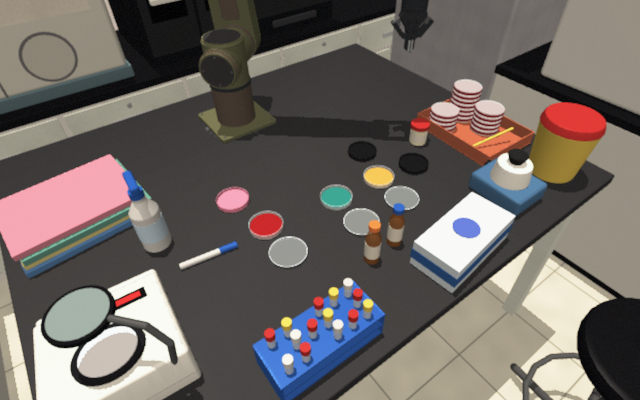

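I touched the red, blue-green and amber agar in that order with the shut fingertips, then handed the job in. The hand-in gave no verdict.

- **Touches:** each rest lasted about 1.2 s, aimed at the middle as measured in two views, which agreed within about 2 mm. The wrist view also agreed for red.

| Agar | Force (N) | Dent from force, about (mm) |
|---|---|---|
| Red | 4.5–5.4 | 1.2 |
| Blue-green | 3.7–4.6 | 1.0 |
| Amber | 4.5–5.7 | 1.3 |

- **Over the guide:** red and amber went slightly above the suggested 2–5 N. All dents stayed well inside the light-touch range and far from the 14 N limit.
- **Dishes and bench:** afterwards the three dishes measured within about 0.1 mm of where they started in both views. By eye, the lids, bottles, jar, pen and look-alikes also look unmoved in the final picture.
- **Finish:** the arm was parked clear at 32.3 s on the clock, within the 56 s limit.

The force readings were noisy by about 1 N, so I judged the dents from force together with fingertip height. The dents themselves were not measured directly.

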